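# Push the wheel nut carrier to its next station

### The arm

A 6-joint arm with a two-finger parallel gripper is mounted at the origin on the work surface. World frame = base frame: x ahead of the robot, y to its left, z up, the work surface at z = 0. Lengths are in m, angles in rad, forces in N, time in s.
With the tool pointing down it reaches from about 0.375 to 0.9 m from the base axis. Payload 3.1 kg.
Tool frame: the origin (TCP) lies on the centre line of the jaws, within the pads' length; the fingertips stand 14 mm ahead of it and the grasp point (between the pads) lies 5 mm behind it; z points along the fingers, y is the line along which they close (so a half turn about z gives the same grasp; the last joint's range is limited). The gripper opens to 85 mm and grips with 20 to 120 N. Pads are 22 mm wide; open, the fingers measure 114 mm over their backs; the gripper's body (76 mm by 85 mm) begins 54 mm behind the grasp point. The pads swing forward as they close: fully open they stand 13 mm farther back than shut.
Start: joints at [1.024, 0.527, 1.433, -0, 1.181, -0.178], TCP at [0.225, 0.583, 0.245] pointing down, gripper open.
Joint ranges: [-3.08, 3.08], [-0.75, 2.2], [0.22, 2.44], [-1.43, 4.57], [0, 2.65], [-2.85, 2.85]. Speed limits (rad/s): [2.79, 2.79, 3.14, 3.14, 3.14, 3.14].

### API

Orientations are given as a unit quaternion [w, x, y, z].
In Python, from workcell import monitor, viewer, env, spotter gives the robot as it stands.
- The arm moves only by the shell command python3 -m handwheel 'ROWS' [FORCE]. ROWS is JSON, a list of rows, each an object of numbers: "wx", "wy", "wz": the turn, a rotation vector about the tool's x, y, z in degrees; "dx", "dy", "dz": the shift along the tool's x, y, z in cm; "gripper": the closure, from -1 (fully open) to 1 (shut), so that 0 is half open. A call has 1 to 20 rows; each row is the pose to reach, as a shift and turn from the pose commanded when the call began, along the tool's axes at that moment; what a row does not reach only later rows make up. A row lasts 1/12 s, in which the tool goes at most 41.7 mm and 7.16 degrees, less where a joint would pass 70% of its speed; a pose out of reach is approached as far as the arm can. A call with a gripper value outside its range is refused whole. The fingers move at their own pace and stop on an object; FORCE is the grip in N (left out, the last holds). Time passes only in rows, so rows that repeat a pose let the fingers close. It gives the time, the measured TCP pose, the force, the opening and the grip force at its end, in the units of the state.
- monitor.state(): the state, without advancing time (a new reading comes with each control period).
- viewer.snapshot(name): name is "side" or "top"; returns a dict with "pixels" (480x640x3 uint8, red, green, blue), "fx", "fy", "cx", "cy" (pixels), "rvec" (rotation vector, rad) and "tvec" (3), from world to camera coordinates, as OpenCV has them. Camera axes: x right, y down, z forward; pixel columns grow to the right and rows downward; lengths in m; the calibration is good to about 2 mm. A picture is of the moment at which its call begins. There is no depth.
- env.sign_off(): hands the job in; it is judged then, once.
Trained networks look in the newest picture that a camera, given by its name, has taken for a name from the list of things; names that differ only in an ending like _2 or _b are one class to them, and where a whole thing is asked for, a point or a joint stands for the part that bears it (a point fixed in the world has none). Each returns a list of dicts, best first, with "p" (0 to 1); they miss things now and then, are a little off and sometimes report something else, mostly with a low value. They report only what shows in the picture. A call takes as long as a camera call.
- spotter.cut_out(camera, query): "mask" (480x640 bool, what is visible of it).
- spotter.spot_point(camera, query): "centre" ([x, y, z] in m, in world coordinates, good to about 4 mm: a listed point, or the origin of a listed thing).
The state is a dict: "t": time; "joint_positions": joint angles; "qd": joint speeds; "joint_torque": joint torques, N m; "tcp_pos": TCP position; "tool_rot": TCP orientation; "force": force on the tool from outside, world axes, zero at the start; "wrist_torque": the same for the moment, N m; "opening": finger opening in m; "finger_force": force on a finger pad.
Only numpy, scipy, OpenCV 4.12 (cv2) and the standard library are available. Lean on these libraries where they do the work, as an engineer would, in place of code of your own. Each camera call takes 0.05 s, during which the arm holds its last target. There are 200 camera calls.

### The job

Push the carrier that holds the four chrome wheel nuts along its rail to the next station, between the two yellow posts, so that it sits in the detent there. Do not run it past the yellow station, and leave the carrier with the grey key case and the white mug where they are.

Things in the scene. Friction and masses are not known exactly. Their poses are not given: they have to be found in the camera images.
- nut_deck (a point): Carrier with 4 chrome wheel nuts (27 mm across, 32 mm tall): black block 50 mm wide, 126 mm long, 12 mm thick, red line across its middle. Point: centre of its top face, 35 mm above the shelf; +y along the rail to the yellow station. At its rear (-y) end a blue push plate, 46 mm wide, 35 to 85 mm above the shelf, rear face 63 mm behind this point. 0.5 kg, slides with 1.5 N of friction.
- station (a point): Yellow station: point on the nut rail's centre line between 2 yellow posts (45 mm tall, 37 mm to each side), 35 mm up; the carrier's point comes here, 80-130 mm from its start. A spring ball clicks into a notch under it: 5 N more push in the last 20 mm, then it draws in from 8 mm off. Green station 110 mm further on. Straight fixed rail 420 mm long, top 22 mm up, end stops 30 mm, clear above.
- case_deck (a point): The other carrier, same make, same blue push plate, on a second such rail nearer to or farther from the robot; it holds a grey plastic key case (44 x 92 mm, 33 mm tall) instead of nuts. Point: centre of its block's top face, 35 mm above the shelf. To be left alone.
- mug: White ceramic mug, 80 mm across, 92 mm tall, with a wooden stir stick standing out to 155 mm above the shelf; origin at the centre of its underside, z up. It stands loose to the left of the rails. To be left alone.

How it is judged:
By the outcome, as a careful person would: the job done as asked, in the order asked, and still so for the second after the job is handed in, with the robot touching nothing.
It also fails if it takes over 35 s, if anything falls off the work surface, if the arm or the gripper's body presses on something with over 40 N, if the wrist force passes 120 N, or if a joint passes its speed limit or range.

## Working session

There is one attempt and no reset: what is moved stays moved. The work goes in short steps, Python scripts to look and compute and a shell command to move; the robot and the scene stay as the last step left them, time stands still between calls to the robot, and variables do not carry over. Pictures are saved under pics/ and viewed, at most 10 in all, crops included, and the job is handed in when it is done.

```bash
mkdir -p pics; cat > h.py <<'E'
from workcell import monitor, viewer, env, spotter
import cv2, numpy as np
def snap(c,f):
    s=viewer.snapshot(c); cv2.imwrite('pics/'+f,cv2.cvtColor(s['pixels'],cv2.COLOR_RGB2BGR)); return s
def proj(s,p):
    K=np.array([[s['fx'],0,s['cx']],[0,s['fy'],s['cy']],[0,0,1]])
    return cv2.projectPoints(np.array(p,float).reshape(-1,3),np.array(s['rvec']),np.array(s['tvec']),K,None)[0].reshape(-1,2).round(0)
def ray(s,uv,z):
    R=cv2.Rodrigues(np.array(s['rvec'],float))[0]; t=np.array(s['tvec'],float)
    d=R.T@np.array([(uv[0]-s['cx'])/s['fx'],(uv[1]-s['cy'])/s['fy'],1]); o=-R.T@t
    return (o+d*(z-o[2])/d[2]).round(4)
E
python3 - <<'E'
from h import *
for c in('top','side'):
    s=snap(c,c+'1.png')
    for q in('nut_deck','station','case_deck','mug'):
        for r in spotter.spot_point(c,q)[:3]:
            p=np.array(r['centre']); print(c,q,round(r['p'],2),p.round(3),proj(s,p)[0])
st=monitor.state(); print(st['t'],st['tcp_pos'],st['tool_rot'],st['opening'],st['force'])
print(cv2.Rodrigues(np.zeros(3))[0].shape)
E
```

```text
top nut_deck 0.76 [ 0.456 -0.056  0.033] [447. 289.]
top station 0.6 [0.472 0.018 0.036] [410. 282.]
top case_deck 0.89 [0.643 0.027 0.034] [401. 199.]
top mug 0.73 [0.472 0.482 0.002] [184. 288.]
side nut_deck 0.61 [ 0.461 -0.057  0.032] [344. 358.]
side station 0.93 [0.474 0.023 0.03 ] [329. 323.]
side case_deck 0.71 [0.648 0.024 0.039] [406. 284.]
side mug 0.68 [0.468 0.486 0.003] [234. 189.]
0.5 [0.224683   0.58317163 0.24527621] [-2.92588053e-05  1.82879681e-01  9.83135301e-01 -4.02460464e-05] 0.08549585747788707 [-0.03153982  0.19862803 -0.1187686 ]
(3, 3)
```

View pics/top1.png

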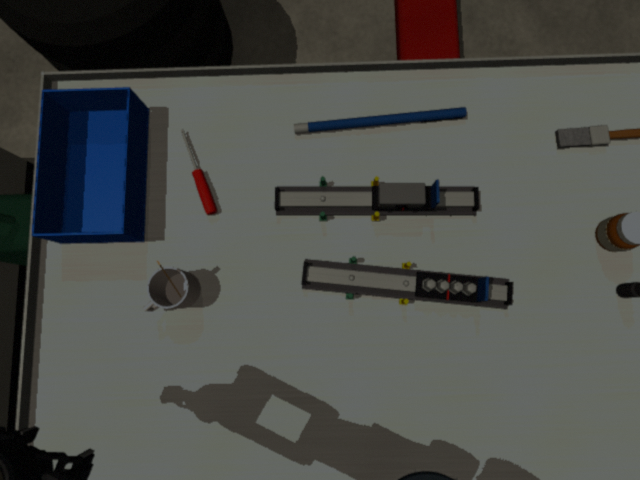

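View pics/side1.png

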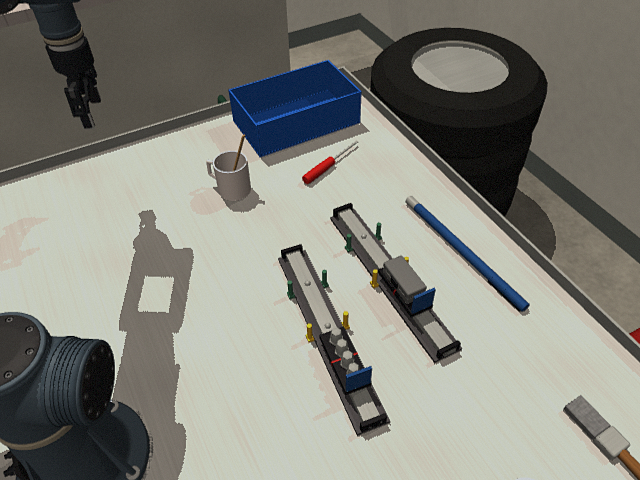

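The top picture shows the nut carrier with its red line near (449,288), the blue plate on its right, and the yellow posts at (407,265) and (405,301). The mug is at (170,288). The networks' points agree with this. Next I'll zoom in to refine the rail direction and the distance.

```bash
python3 - <<'E'
from h import *
im=cv2.imread('pics/top1.png')[250:320,380:520]
cv2.imwrite('pics/z1.png',cv2.convertScaleAbs(cv2.resize(im,None,fx=5.6,fy=5.6,interpolation=cv2.INTER_CUBIC),alpha=1.6))
im=cv2.imread('pics/side1.png')[270:440,270:400]
cv2.imwrite('pics/z2.png',cv2.resize(im,None,fx=3.5,fy=3.5,interpolation=cv2.INTER_CUBIC))
E
```

```text
(no output)
```

View pics/z1.png

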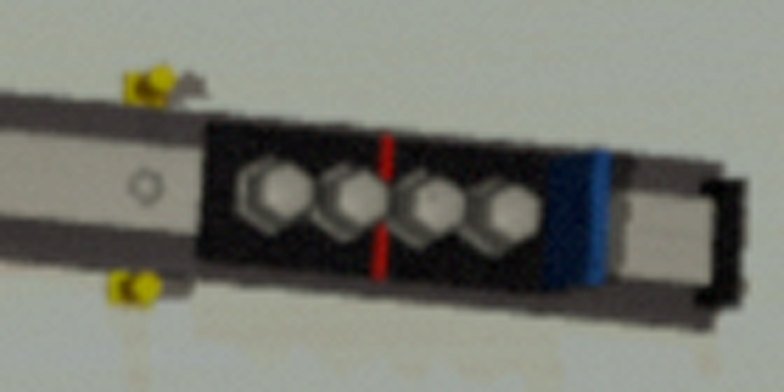

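View pics/z2.png

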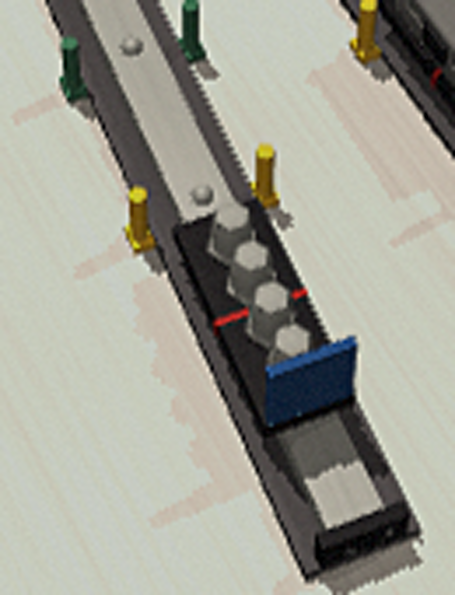

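The crops show the red line from (387,135) to (380,280) in z1. The post tops are at about (162,78) and (148,288), and the detent ball is at (146,186). The blue plate stands at the right-hand rear end.

```bash
python3 - <<'E'
from h import *
s=viewer.snapshot('top'); q=viewer.snapshot('side')
Z=lambda x,y,z: ray(s,(380+(x+.5)/5.6-.5,250+(y+.5)/5.6-.5),z)
Y=lambda x,y,z: ray(q,(270+(x+.5)/3.5-.5,270+(y+.5)/3.5-.5),z)
deck=(Z(387,135,.035)+Z(380,280,.035))/2; deck2=(Y(217,324,.035)+Y(306,292,.035))/2
posts=(Z(162,78,.045)+Z(148,288,.045))/2; posts2=(Y(139,190,.045)+Y(266,149,.045))/2
print('deck',deck,deck2,'post',posts,posts2,'ball',Z(146,186,.025),Y(203,195,.025))
u=Z(162,78,.045)-Z(148,288,.045); v=Y(266,149,.045)-Y(139,190,.045)
for w in(u,v): print('post sep',np.linalg.norm(w),'rail ang',np.degrees(np.arctan2(w[1],w[0])))
a=ray(s,(305.5,273),.03);b=ray(s,(510.5,292.5),.03);print('ends',a,b,np.degrees(np.arctan2((a-b)[0],(a-b)[1])))
w=(Y(131,45,.025)-Y(203,195,.025));print('balls',w,np.degrees(np.arctan2(w[0],w[1])))
w=ray(s,(351.5,278),.025)-Z(146,186,.025);print('balls',w,np.degrees(np.arctan2(w[0],w[1])))
print('plate top rear',Z(602,150,.085),Z(597,284,.085))
E
```

```text
deck [ 0.4614  -0.05765  0.035  ] [ 0.46075 -0.0591   0.035  ] post [0.47125 0.02405 0.045  ] [0.47215 0.02435 0.045  ] ball [0.4714 0.0242 0.025 ] [0.4706 0.0217 0.025 ]
post sep 0.07416589512707306 rail ang -6.425504040684026
post sep 0.07297465313381075 rail ang -7.7969911102346146
ends [0.4951 0.2254 0.03  ] [ 0.4475 -0.1812  0.03  ] 6.677130940650745
balls [0.013  0.1104 0.    ] 6.715859067511176
balls [0.012  0.1085 0.    ] 6.311210575132629
plate top rear [ 0.4763 -0.1193  0.085 ] [ 0.4317 -0.1145  0.085 ]
```

```bash
python3 -m handwheel '[{"dx":-34.8,"dy":-27.6,"wz":-14.5,"gripper":1},{"dx":-34.8,"dy":-27.6,"wz":-14.5,"gripper":1},{"dx":-34.8,"dy":-27.6,"wz":-14.5,"gripper":1},{"dx":-34.8,"dy":-27.6,"wz":-14.5,"gripper":1},{"dx":-34.8,"dy":-27.6,"wz":-14.5,"gripper":1},{"dx":-34.8,"dy":-27.6,"wz":-14.5,"gripper":1},{"dx":-34.8,"dy":-27.6,"wz":-14.5,"gripper":1},{"dx":-34.8,"dy":-27.6,"wz":-14.5,"gripper":1},{"dx":-34.8,"dy":-27.6,"wz":-14.5,"gripper":1},{"dx":-34.8,"dy":-27.6,"wz":-14.5,"gripper":1},{"dx":-34.8,"dy":-27.6,"wz":-14.5,"gripper":1},{"dx":-34.8,"dy":-27.6,"wz":-14.5,"gripper":1},{"dx":-34.8,"dy":-27.6,"wz":-14.5,"gripper":1}]' 60
cat >> h.py <<'E'
def rel(tgt):
    st=monitor.state(); w,x,y,z=st['tool_rot']; from scipy.spatial.transform import Rotation as Ro
    R=Ro.from_quat([x,y,z,w]).as_matrix(); print('t',st['t'],'tcp',np.round(st['tcp_pos'],4),'f',np.round(st['force'],1),'open',round(st['opening'],4))
    print('y-axis angle from +y to +x',np.degrees(np.arctan2(R[0,1],R[1,1])).round(2),'z',R[:,2].round(3),'shift cm',(R.T@(np.array(tgt)-st['tcp_pos'])*100).round(2))
E
python3 -c "
from h import *; rel([.4484,-.1672,.245])"
```

```text
t 0.6 tcp [0.2247 0.5832 0.2453] f [0.1 1.2 0. ] open 0.0854
y-axis angle from +y to +x 21.08 z [ 0.  0. -1.] shift cm [-4.786e+01 -6.198e+01  3.000e-02]schema error: expected keys wx, wy, wz, dx, dy, dz, gripper
```

```bash
python3 -m handwheel '[{"wx":0,"wy":0,"wz":-7,"dx":-3.2,"dy":-2.6,"dz":0,"gripper":1},{"wx":0,"wy":0,"wz":-14.5,"dx":-34.8,"dy":-27.6,"dz":0,"gripper":1},{"wx":0,"wy":0,"wz":-14.5,"dx":-34.8,"dy":-27.6,"dz":0,"gripper":1},{"wx":0,"wy":0,"wz":-14.5,"dx":-34.8,"dy":-27.6,"dz":0,"gripper":1},{"wx":0,"wy":0,"wz":-14.5,"dx":-34.8,"dy":-27.6,"dz":0,"gripper":1},{"wx":0,"wy":0,"wz":-14.5,"dx":-34.8,"dy":-27.6,"dz":0,"gripper":1},{"wx":0,"wy":0,"wz":-14.5,"dx":-34.8,"dy":-27.6,"dz":0,"gripper":1},{"wx":0,"wy":0,"wz":-14.5,"dx":-34.8,"dy":-27.6,"dz":0,"gripper":1},{"wx":0,"wy":0,"wz":-14.5,"dx":-34.8,"dy":-27.6,"dz":0,"gripper":1},{"wx":0,"wy":0,"wz":-14.5,"dx":-34.8,"dy":-27.6,"dz":0,"gripper":1},{"wx":0,"wy":0,"wz":-14.5,"dx":-34.8,"dy":-27.6,"dz":0,"gripper":1},{"wx":0,"wy":0,"wz":-14.5,"dx":-34.8,"dy":-27.6,"dz":0,"gripper":1},{"wx":0,"wy":0,"wz":-14.5,"dx":-34.8,"dy":-27.6,"dz":0,"gripper":1},{"wx":0,"wy":0,"wz":-14.5,"dx":-34.8,"dy":-27.6,"dz":0,"gripper":1},{"wx":0,"wy":0,"wz":-14.5,"dx":-34.8,"dy":-27.6,"dz":0,"gripper":1}]' 60
python3 -c "
from h import *; rel([.4484,-.1672,.245])"
```

```text
t: 1.85
tcp_pos: [0.4493, 0.2014, 0.2453]
tool_rot: [-0.0, 0.057, 0.998, 0.0]
force: [-0.4, 1.1, 0.3]
opening: 0.0002
finger_force: 0.0
t 1.85 tcp [0.4493 0.2014 0.2453] f [-0.4  1.1  0.3] open 0.0002
y-axis angle from +y to +x 6.5 z [-0.001  0.    -1.   ] shift cm [-4.080e+00 -3.663e+01  2.000e-02]
```

Now I'll carry on behind the plate, still up high, then look.

```bash
python3 -m handwheel '[{"wx":0,"wy":0,"wz":0,"dx":-4.1,"dy":-37,"dz":0,"gripper":1},{"wx":0,"wy":0,"wz":0,"dx":-4.1,"dy":-37,"dz":0,"gripper":1},{"wx":0,"wy":0,"wz":0,"dx":-4.1,"dy":-37,"dz":0,"gripper":1},{"wx":0,"wy":0,"wz":0,"dx":-4.1,"dy":-37,"dz":0,"gripper":1},{"wx":0,"wy":0,"wz":0,"dx":-4.1,"dy":-37,"dz":0,"gripper":1},{"wx":0,"wy":0,"wz":0,"dx":-4.1,"dy":-37,"dz":0,"gripper":1},{"wx":0,"wy":0,"wz":0,"dx":-4.1,"dy":-37,"dz":0,"gripper":1},{"wx":0,"wy":0,"wz":0,"dx":-4.1,"dy":-37,"dz":0,"gripper":1},{"wx":0,"wy":0,"wz":0,"dx":-4.1,"dy":-37,"dz":0,"gripper":1},{"wx":0,"wy":0,"wz":0,"dx":-4.1,"dy":-37,"dz":0,"gripper":1},{"wx":0,"wy":0,"wz":0,"dx":-4.1,"dy":-37,"dz":0,"gripper":1},{"wx":0,"wy":0,"wz":0,"dx":-4.1,"dy":-37,"dz":0,"gripper":1},{"wx":0,"wy":0,"wz":0,"dx":-4.1,"dy":-37,"dz":0,"gripper":1},{"wx":0,"wy":0,"wz":0,"dx":-4.1,"dy":-37,"dz":0,"gripper":1}]'
python3 -c "
from h import *; rel([.4484,-.1672,.064])"
```

```text
t: 3.02
tcp_pos: [0.4484, -0.1696, 0.2453]
tool_rot: [-0.0, 0.056, 0.998, 0.0]
force: [-0.3, -0.4, 0.3]
opening: -0.0002
finger_force: 0.0
t 3.0167 tcp [ 0.4484 -0.1696  0.2453] f [-0.3 -0.4  0.3] open -0.0002
y-axis angle from +y to +x 6.4 z [-0.001  0.001 -1.   ] shift cm [ 0.02  0.22 18.13]
```

```bash
python3 -m handwheel '[{"wx":0,"wy":0,"wz":0,"dx":0,"dy":0,"dz":4,"gripper":1},{"wx":0,"wy":0,"wz":0,"dx":0,"dy":0,"dz":8,"gripper":1},{"wx":0,"wy":0,"wz":0,"dx":0,"dy":0,"dz":12,"gripper":1},{"wx":0,"wy":0,"wz":0,"dx":0,"dy":0,"dz":14,"gripper":1},{"wx":0,"wy":0,"wz":0,"dx":0,"dy":0,"dz":16,"gripper":1},{"wx":0,"wy":0,"wz":0,"dx":0,"dy":0,"dz":17,"gripper":1},{"wx":0,"wy":0,"wz":0,"dx":0,"dy":0,"dz":18,"gripper":1},{"wx":0,"wy":0,"wz":0,"dx":0,"dy":0,"dz":18,"gripper":1},{"wx":0,"wy":0,"wz":0,"dx":0,"dy":0,"dz":18,"gripper":1}]'
python3 - <<'E'
from h import *
rel([.4524,-.1330,.064])
a=snap('side','s2.png')['pixels'][240:440,240:440]
b=snap('top','t2.png')['pixels'][220:320,360:560]
cv2.imwrite('pics/c2.png',cv2.cvtColor(np.hstack([cv2.resize(a,(400,400)),cv2.resize(b,(400,200))]) if 0 else np.hstack([cv2.resize(a,(400,400)),np.vstack([cv2.resize(b,(400,200)),np.zeros((200,400,3),np.uint8)])]),cv2.COLOR_RGB2BGR))
E
```

```text
t: 3.77
tcp_pos: [0.4489, -0.1714, 0.0656]
tool_rot: [0.0, 0.057, 0.998, -0.0]
force: [0.1, 0.4, -0.5]
opening: 0.0001
finger_force: 0.0
t 3.7667 tcp [ 0.4489 -0.1714  0.0656] f [ 0.1  0.4 -0.5] open 0.0001
y-axis angle from +y to +x 6.52 z [ 0. -0. -1.] shift cm [0.09 3.86 0.16]
```

View pics/c2.png

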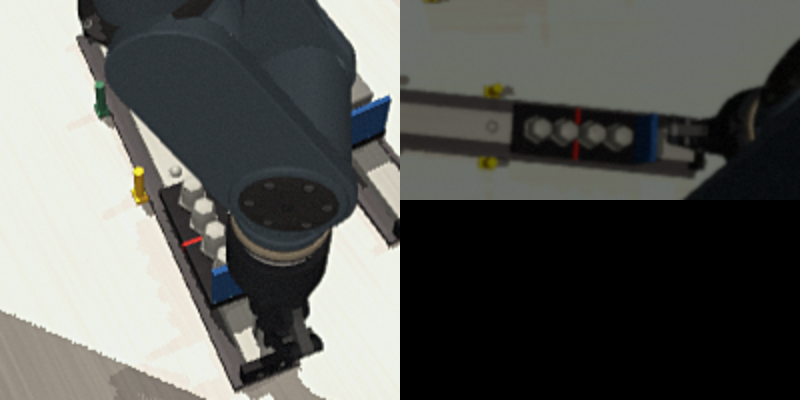

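Side and top views show the closed fingers centred behind the plate (top crop, (690,130)), clear of the end stop. I'll start the push slowly.

```bash
python3 -m handwheel '[{"wx":0,"wy":0,"wz":0,"dx":0,"dy":1.2,"dz":0,"gripper":1},{"wx":0,"wy":0,"wz":0,"dx":0,"dy":2.2,"dz":0,"gripper":1},{"wx":0,"wy":0,"wz":0,"dx":0,"dy":2.8,"dz":0,"gripper":1},{"wx":0,"wy":0,"wz":0,"dx":0,"dy":3.2,"dz":0,"gripper":1},{"wx":0,"wy":0,"wz":0,"dx":0,"dy":3.6,"dz":0,"gripper":1},{"wx":0,"wy":0,"wz":0,"dx":0,"dy":4.0,"dz":0,"gripper":1},{"wx":0,"wy":0,"wz":0,"dx":0,"dy":4.4,"dz":0,"gripper":1},{"wx":0,"wy":0,"wz":0,"dx":0,"dy":4.8,"dz":0,"gripper":1},{"wx":0,"wy":0,"wz":0,"dx":0,"dy":5.2,"dz":0,"gripper":1},{"wx":0,"wy":0,"wz":0,"dx":0,"dy":5.6,"dz":0,"gripper":1},{"wx":0,"wy":0,"wz":0,"dx":0,"dy":6.0,"dz":0,"gripper":1},{"wx":0,"wy":0,"wz":0,"dx":0,"dy":6.4,"dz":0,"gripper":1},{"wx":0,"wy":0,"wz":0,"dx":0,"dy":6.8,"dz":0,"gripper":1},{"wx":0,"wy":0,"wz":0,"dx":0,"dy":7.2,"dz":0,"gripper":1},{"wx":0,"wy":0,"wz":0,"dx":0,"dy":7.6,"dz":0,"gripper":1},{"wx":0,"wy":0,"wz":0,"dx":0,"dy":8,"dz":0,"gripper":1},{"wx":0,"wy":0,"wz":0,"dx":0,"dy":8,"dz":0,"gripper":1},{"wx":0,"wy":0,"wz":0,"dx":0,"dy":8,"dz":0,"gripper":1}]'
cat >> h.py <<'E'
def redline():
    s=viewer.snapshot('top'); h=cv2.cvtColor(s['pixels'],cv2.COLOR_RGB2HSV)
    m=((h[...,0]<8)|(h[...,0]>172))&(h[...,1]>140)&(h[...,2]>50); m[:265]=0; m[310:]=0; m[:,:330]=0; m[:,480:]=0
    v,u=np.nonzero(m); p=ray(s,(np.mean(u),np.mean(v)),.035); U=np.array([.115,.993])
    print('red n',len(u),p,'left to station mm',((np.array([.4715,.024])-p[:2])@U*1000).round(1)); return s
E
python3 - <<'E'
from h import *
rel([.4524,-.1330,.064]); s=redline()
for c in('top','side'):
    if c=='side': viewer.snapshot(c)
    for r in spotter.spot_point(c,'nut_deck')[:1]: print(c,r['p'],r['centre'])
cv2.imwrite('pics/t3.png',cv2.cvtColor(cv2.resize(s['pixels'][230:320,330:530],None,fx=3,fy=3),cv2.COLOR_RGB2BGR))
E
```

```text
t: 5.37
tcp_pos: [0.4572, -0.0915, 0.0651]
tool_rot: [-0.001, 0.057, 0.998, 0.0]
force: [0.3, -0.3, -0.6]
opening: -0.0001
finger_force: 0.0
t 5.3667 tcp [ 0.4572 -0.0915  0.0651] f [ 0.3 -0.3 -0.6] open -0.0001
y-axis angle from +y to +x 6.54 z [-0.001  0.001 -1.   ] shift cm [-0.   -4.18  0.11]
red n 39 [ 0.4641 -0.0138  0.035 ] left to station mm 38.4
top 0.57 [0.464, -0.0111, 0.0318]
side 0.8 [0.4659, -0.014, 0.0342]
```

View pics/t3.png

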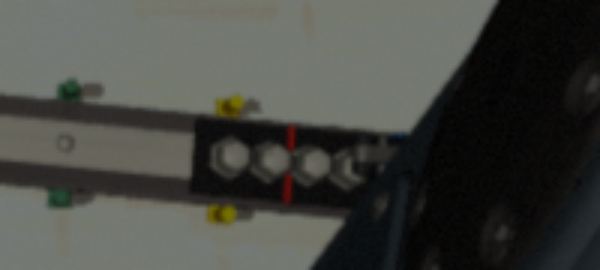

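The carrier moves as expected: the red line in the crop is at (290,160), the posts are at x≈225, and about 38 mm remain. I'll push 3.4 cm more, slowly.

```bash
python3 -m handwheel '[{"wx":0,"wy":0,"wz":0,"dx":0,"dy":0.3,"dz":0,"gripper":1},{"wx":0,"wy":0,"wz":0,"dx":0,"dy":0.6,"dz":0,"gripper":1},{"wx":0,"wy":0,"wz":0,"dx":0,"dy":0.9,"dz":0,"gripper":1},{"wx":0,"wy":0,"wz":0,"dx":0,"dy":1.2,"dz":0,"gripper":1},{"wx":0,"wy":0,"wz":0,"dx":0,"dy":1.5,"dz":0,"gripper":1},{"wx":0,"wy":0,"wz":0,"dx":0,"dy":1.8,"dz":0,"gripper":1},{"wx":0,"wy":0,"wz":0,"dx":0,"dy":2.0,"dz":0,"gripper":1},{"wx":0,"wy":0,"wz":0,"dx":0,"dy":2.2,"dz":0,"gripper":1},{"wx":0,"wy":0,"wz":0,"dx":0,"dy":2.4,"dz":0,"gripper":1},{"wx":0,"wy":0,"wz":0,"dx":0,"dy":2.6,"dz":0,"gripper":1},{"wx":0,"wy":0,"wz":0,"dx":0,"dy":2.8,"dz":0,"gripper":1},{"wx":0,"wy":0,"wz":0,"dx":0,"dy":3.0,"dz":0,"gripper":1},{"wx":0,"wy":0,"wz":0,"dx":0,"dy":3.2,"dz":0,"gripper":1},{"wx":0,"wy":0,"wz":0,"dx":0,"dy":3.3,"dz":0,"gripper":1},{"wx":0,"wy":0,"wz":0,"dx":0,"dy":3.4,"dz":0,"gripper":1},{"wx":0,"wy":0,"wz":0,"dx":0,"dy":3.4,"dz":0,"gripper":1},{"wx":0,"wy":0,"wz":0,"dx":0,"dy":3.4,"dz":0,"gripper":1},{"wx":0,"wy":0,"wz":0,"dx":0,"dy":3.4,"dz":0,"gripper":1}]'
python3 - <<'E'
from h import *
rel([.4524,-.1330,.064]); s=redline()
E
```

```text
t: 7.07
tcp_pos: [0.4613, -0.0581, 0.0653]
tool_rot: [-0.0, 0.057, 0.998, 0.0]
force: [0.9, -0.7, 0.9]
opening: 0.0001
finger_force: 0.0
t 7.0667 tcp [ 0.4613 -0.0581  0.0653] f [ 0.9 -0.7  0.9] open 0.0001
y-axis angle from +y to +x 6.57 z [-0.001  0.    -1.   ] shift cm [ 0.03 -7.55  0.13]
red n 41 [0.4688 0.0195 0.035 ] left to station mm 4.8
```

```bash
python3 -m handwheel '[{"wx":0,"wy":0,"wz":0,"dx":0,"dy":0.1,"dz":0,"gripper":1},{"wx":0,"wy":0,"wz":0,"dx":0,"dy":0.2,"dz":0,"gripper":1},{"wx":0,"wy":0,"wz":0,"dx":0,"dy":0.3,"dz":0,"gripper":1},{"wx":0,"wy":0,"wz":0,"dx":0,"dy":0.3,"dz":0,"gripper":1},{"wx":0,"wy":0,"wz":0,"dx":0,"dy":0.3,"dz":0,"gripper":1}]'
python3 - <<'E'
from h import *
rel([.4524,-.1330,.064]); s=redline()
cv2.imwrite('pics/t4.png',cv2.cvtColor(cv2.convertScaleAbs(cv2.resize(s['pixels'][240:320,340:460],None,fx=6,fy=6,interpolation=cv2.INTER_CUBIC),alpha=1.6),cv2.COLOR_RGB2BGR))
E
```

```text
t: 7.53
tcp_pos: [0.4619, -0.0554, 0.0653]
tool_rot: [-0.0, 0.057, 0.998, 0.0]
force: [-0.1, 0.0, -0.1]
opening: 0.0
finger_force: 0.0
t 7.5333 tcp [ 0.4619 -0.0554  0.0653] f [-0.1  0.  -0.1] open 0.0
y-axis angle from +y to +x 6.57 z [-0.  0. -1.] shift cm [ 0.06 -7.82  0.13]
red n 47 [0.4691 0.0219 0.035 ] left to station mm 2.4
```

View pics/t4.png

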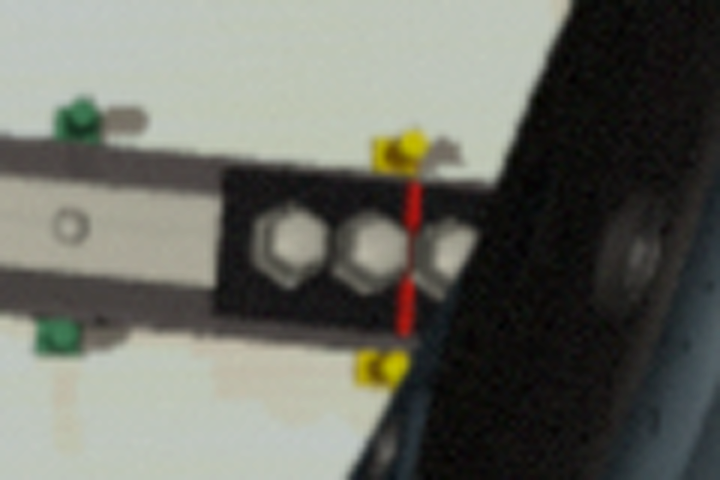

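The red line now lies almost between the posts: it's at x≈409 in the zoom and the post mid-line is at about 403, so about 2 mm remain. One more small push, then I'll back off and check.

```bash
python3 -m handwheel '[{"wx":0,"wy":0,"wz":0,"dx":0,"dy":0.1,"dz":0,"gripper":1},{"wx":0,"wy":0,"wz":0,"dx":0,"dy":0.2,"dz":0,"gripper":1},{"wx":0,"wy":0,"wz":0,"dx":0,"dy":0.2,"dz":0,"gripper":1},{"wx":0,"wy":0,"wz":0,"dx":0,"dy":0.2,"dz":0,"gripper":1}]'
python3 -c "
from h import *; rel([.4524,-.1330,.064]); redline()"
python3 -m handwheel '[{"wx":0,"wy":0,"wz":0,"dx":0,"dy":-0.5,"dz":0,"gripper":1},{"wx":0,"wy":0,"wz":0,"dx":0,"dy":-1.5,"dz":0,"gripper":1},{"wx":0,"wy":0,"wz":0,"dx":0,"dy":-3,"dz":0,"gripper":1},{"wx":0,"wy":0,"wz":0,"dx":0,"dy":-5,"dz":0,"gripper":1},{"wx":0,"wy":0,"wz":0,"dx":0,"dy":-7,"dz":0,"gripper":1},{"wx":0,"wy":0,"wz":0,"dx":0,"dy":-9,"dz":0,"gripper":1},{"wx":0,"wy":0,"wz":0,"dx":0,"dy":-9,"dz":0,"gripper":1},{"wx":0,"wy":0,"wz":0,"dx":0,"dy":-9,"dz":0,"gripper":1}]'
python3 - <<'E'
from h import *
rel([.4524,-.1330,.064]); s=redline()
cv2.imwrite('pics/t5.png',cv2.cvtColor(cv2.convertScaleAbs(cv2.resize(s['pixels'][240:320,370:490],None,fx=6,fy=6,interpolation=cv2.INTER_CUBIC),alpha=1.6),cv2.COLOR_RGB2BGR))
E
```

```text
t: 7.92
tcp_pos: [0.4622, -0.0535, 0.0653]
tool_rot: [0.0, 0.057, 0.998, 0.0]
force: [-1.1, -0.7, 0.4]
opening: -0.0001
finger_force: 0.4
t 7.9167 tcp [ 0.4622 -0.0535  0.0653] f [-1.1 -0.7  0.4] open -0.0001
y-axis angle from +y to +x 6.57 z [ 0.  0. -1.] shift cm [ 0.06 -8.01  0.13]
red n 46 [0.4683 0.0239 0.035 ] left to station mm 0.5
t: 8.63
tcp_pos: [0.4518, -0.1444, 0.0653]
tool_rot: [0.0, 0.059, 0.998, -0.0]
force: [-0.0, -0.2, -1.1]
opening: 0.0001
finger_force: 0.0
t 8.6333 tcp [ 0.4518 -0.1444  0.0653] f [-0.  -0.2 -1.1] open 0.0001
y-axis angle from +y to +x 6.75 z [ 0. -0. -1.] shift cm [0.07 1.14 0.13]
red n 43 [0.4688 0.0238 0.035 ] left to station mm 0.5
```

View pics/t5.png

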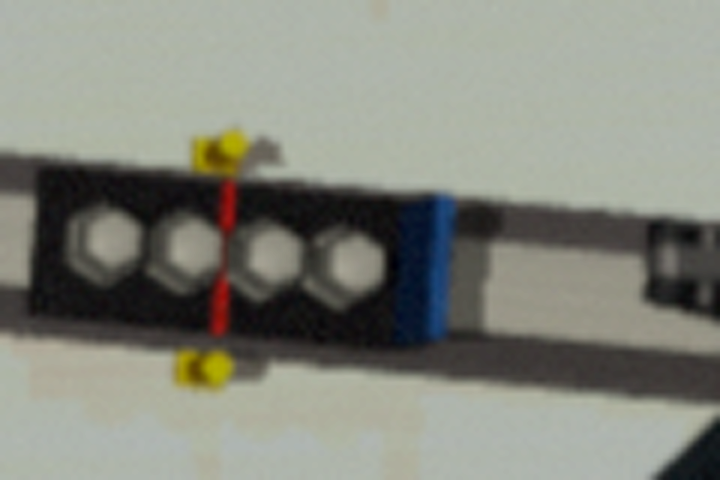

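The crop shows the red line's middle at (224,258), level with the post tops' mid-point at (224,258), and the fingers well clear. I'll raise the arm and cross-check from the side camera.

```bash
python3 -m handwheel '[{"wx":0,"wy":0,"wz":0,"dx":0,"dy":0,"dz":-4,"gripper":1},{"wx":0,"wy":0,"wz":0,"dx":0,"dy":0,"dz":-8,"gripper":1},{"wx":0,"wy":0,"wz":0,"dx":0,"dy":-2,"dz":-11,"gripper":1},{"wx":0,"wy":0,"wz":0,"dx":0,"dy":-5,"dz":-13,"gripper":1},{"wx":0,"wy":0,"wz":0,"dx":0,"dy":-9,"dz":-14,"gripper":1},{"wx":0,"wy":0,"wz":0,"dx":0,"dy":-13,"dz":-14,"gripper":1},{"wx":0,"wy":0,"wz":0,"dx":0,"dy":-17,"dz":-14,"gripper":1},{"wx":0,"wy":0,"wz":0,"dx":0,"dy":-20,"dz":-14,"gripper":1},{"wx":0,"wy":0,"wz":0,"dx":0,"dy":-20,"dz":-14,"gripper":1},{"wx":0,"wy":0,"wz":0,"dx":0,"dy":-20,"dz":-14,"gripper":1}]'
python3 - <<'E'
from h import *
rel([.45,-.34,.2]); redline()
for c in('top','side'):
    s=snap(c,c+'6.png')
    for q in('nut_deck','case_deck','mug'):
        for r in spotter.spot_point(c,q)[:1]: print(c,q,round(r['p'],2),np.round(r['centre'],3))
cv2.imwrite('pics/s6.png',cv2.cvtColor(cv2.resize(s['pixels'][270:390,260:400],None,fx=5,fy=5,interpolation=cv2.INTER_CUBIC),cv2.COLOR_RGB2BGR))
E
```

```text
t: 9.52
tcp_pos: [0.4286, -0.3419, 0.2049]
tool_rot: [-0.0, 0.058, 0.998, 0.001]
force: [-0.4, 0.9, -0.0]
opening: 0.0002
finger_force: 0.0
t 9.5167 tcp [ 0.4286 -0.3419  0.2049] f [-0.4  0.9 -0. ] open 0.0002
y-axis angle from +y to +x 6.67 z [-0.     0.001 -1.   ] shift cm [-2.1   0.43  0.49]
red n 39 [0.4692 0.0235 0.035 ] left to station mm 0.8
top nut_deck 0.84 [0.465 0.024 0.035]
top case_deck 0.72 [0.643 0.026 0.036]
top mug 0.61 [0.469 0.486 0.003]
side case_deck 0.65 [0.648 0.021 0.035]
side mug 0.54 [0.467 0.483 0.002]
```

View pics/s6.png

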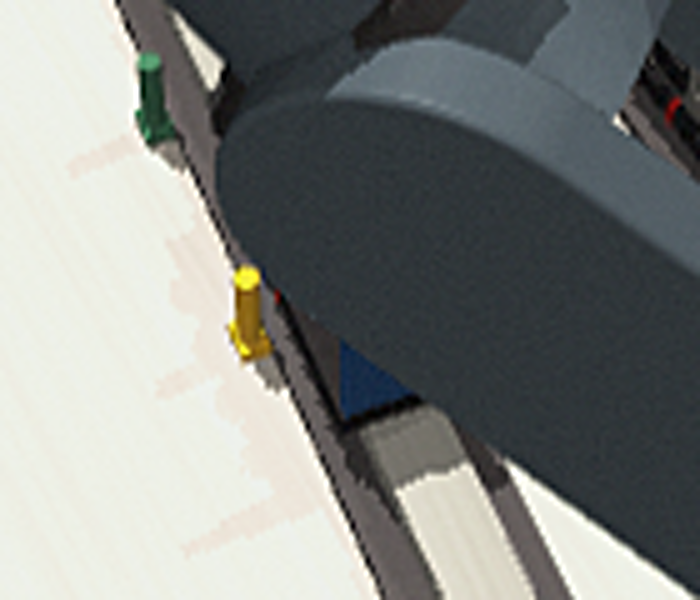

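The arm hides the carrier's red line in the side view, but the top camera puts it within 1 mm of the station. The case carrier and mug read unchanged, and the robot is clear.

```bash
python3 -c "
from h import *; print(env.sign_off())"
```

```text
the job is handed in; nothing more can be done
None
```

The nut carrier is at the yellow station, within about 1 mm by the top camera, though the arm blocked the side-camera check and I felt no detent click; the case carrier and mug are unmoved, and the job was handed in at about 9.5 s.

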